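# Weigh the silver bangle on the sprung hook

### The job

Take the silver bangle out of its slot in the walnut tray and hang it on the sprung brass hook of the little jewellery scale. Lower it on gently so that the hook never gets pushed or bounced down to its bottom stop, let go, and leave it hanging free and still once the hook has stopped bobbing.

Things in the scene. Friction and masses are not known exactly. Their poses are not given: they have to be found in the camera images.
- silver_centre (a point): centre of the silver-coloured oval bangle (60-130 g), on edge in a slot of the walnut tray; gold and black ones stand 45 mm apart beside it. A closed band 56 mm wide (x), 12 deep (y, the way through its hole), 66 tall (z); band 4 thick, hole 48 x 58. Its upright sides are flat, 26 mm long about mid-height: pinch them across x. Centre 39 mm above the counter; slot walls and rim end at 16 mm.
- hook_seat (a point): centreline point of the brass hook's seat, where the band hangs; 190 mm above the counter unloaded, moves with the hook. z up, y level along the arm from free tip to column. 5 mm round bar, level seat 20 mm long; at y -22 mm the upturned tip, its top 16.5 mm above this point; at y +10 to +18 the bar steps up 8 mm. The hung bangle's y lies along this y, its centre 26.5 mm below this point.
- stand: jewellery scale's fixed stand; origin under its column on the counter, axes as the hook's. Aluminium column 22 mm square, 218 tall, white tick plate on its +x side; hook arm towards -y, seat at y -70 mm. A brass sliding block (26 wide, its top 209 high unloaded, front at y -20) carries the hook. Marble foot 90 x 150 x 12 mm, y -105 to +45.
- hook (a joint): how far the hook has dipped, m: 0 unloaded (against its upper stop), growing downward, bottom stop at 0.040. Spring of about 60 N/m, lightly damped: the silver bangle makes it dip 8 to 20 mm, and after letting go it bobs for about 1.5 s.
Things that resemble listed ones, but are neither listed nor needed, are in the scene too. What is shaped like the part that bears silver_centre but blue is not meant.

How it is judged:
By the outcome, as a careful person would: the job done as asked, in the order asked, and still so for the second after the job is handed in, with the robot touching nothing.
It also fails if it takes over 45 s, if anything falls off the work surface, if the arm or the gripper's body presses on something with over 40 N, if the wrist force passes 120 N, or if a joint passes its speed limit or range.

### The arm

A 6-joint arm with a two-finger parallel gripper is mounted at the origin on the work surface. World frame = base frame: x ahead of the robot, y to its left, z up, the work surface at z = 0. Lengths are in m, angles in degrees, forces in N, time in s.
With the tool pointing down it reaches from about 0.375 to 0.9 m from the base axis. Payload 3.1 kg.
Tool frame: the origin (TCP) lies midway between the tips of the shut fingers; the grasp point (between the pads) lies 19 mm behind it; y points along the fingers, x is the direction in which the jaws open and shut, and the axes are right-handed (so a half turn about y gives the same grasp; the last joint's range is limited). The gripper opens to 85 mm and grips with 20 to 120 N. Pads are 22 mm wide; open, the fingers measure 114 mm over their backs; the gripper's body (76 mm by 85 mm) begins 54 mm behind the grasp point. The pads swing forward as they close: fully open they stand 13 mm farther back than shut.
Start: joints at [55.262, 30.224, 82.088, -0, 67.689, -10.227], TCP at [0.259, 0.569, 0.231] pointing down, gripper open.
Joint ranges: [-176.69, 176.69], [-43.24, 126.21], [12.49, 139.97], [-82, 262], [0, 151.66], [-163.58, 163.58]. Speed limits (degrees/s): [159.86, 159.86, 180, 180, 180, 180].

### API

Orientations are given as [roll, pitch, yaw] about the fixed x, y, z axes, in that order (R = Rz(yaw) Ry(pitch) Rx(roll)).
In Python, from workcell import telemetry, cams, finish_job gives the robot as it stands. The module is installed in compiled form; this text tells all that it offers.
- The arm moves only by the tool drive_tool, never from a script. Its argument "series" is a list of rows, each a list of 5 numbers: the shift along the world's x, y, z in m, then the turn about the world's z in degrees, then the closure in counts, from 0 (fully open) to 255 (shut). In form: [[x, y, z, twist, claw], ...]. A call has 1 to 5 rows; each row shifts and turns the commanded pose from where the row before left it; what a row does not reach is not made up. A row lasts 1/8 s, in which the tool goes at most 62.5 mm and 10.7 degrees, less where a joint would pass 70% of its speed; a pose out of reach is approached as far as the arm can. A call is refused whole if a number of a shift passes 0.0625 or a number of a turn 10.7, either way. A call with a gripper value outside its range is refused whole. The fingers move at their own pace and stop on an object; the grip force is fixed at half the most. Time passes only in rows, so rows that do not move let the fingers close. It gives the time, the measured TCP pose, the force and the opening at its end, in the units of the state.
- telemetry.read_state(): the state, without advancing time (a new reading comes with each control period).
- cams.grab_frame(name): name is "scene" or "top"; returns the picture (480x640x3 uint8, red, green, blue); there is no depth.
- cams.camera_model(name): a dict with "fovy" (degrees; the focal length in pixels is half the picture's height over the tangent of half this angle, whatever the lens; pixels are square), "cx", "cy" (the principal point, pixels), "R" (3x3) and "t" (3): a world point X has camera coordinates R X + t. Camera axes: x right, y down, z forward; pixel columns grow to the right and rows downward; lengths in m; the calibration is good to about 2 mm. A picture is of the moment at which its call begins. camera_model takes no time and is no camera call.
- finish_job(): hands the job in, once; it reports no verdict.
The state is a dict: "clock": time; "joints": joint angles; "qd": joint speeds; "joint_torque": joint torques, N m; "ee_pos": TCP position; "tcp_rot": TCP orientation; "contact_force": force on the tool from outside, world axes, zero at the start; "torque": the same for the moment, N m; "grip_width": opening from 0.0 (shut) to 1.0 (fully open).
Only numpy, scipy, OpenCV 4.12 (cv2) and the standard library are available. Lean on these libraries where they do the work, as an engineer would, in place of code of your own. Each camera call takes 0.05 s, during which the arm holds its last target. There are 200 camera calls.

## Working session

There is one attempt and no reset: what is moved stays moved. The work goes in short steps, Python scripts to look and compute and a tool call to move; the robot and the scene stay as the last step left them, time stands still between calls to the robot, and variables do not carry over. Pictures are saved under pics/ and viewed, about 8 in all and at most 12, crops included, and the job is handed in when it is done.

Besides the shell and the picture viewer there is one more tool, called by a JSON object that holds its "api" and its "payload", one argument or row to a line. drive_tool: Moves the arm, as the interface text tells. Its arguments: {"type":"object","properties":{"series":{"type":"array","items":{"type":"array","items":{"type":"number"}}}},"required":["series"]}

```bash
mkdir -p pics
cat > h.py <<'E'
import numpy as np, cv2
from workcell import telemetry, cams, finish_job
def model(n):
    m=cams.camera_model(n); f=240/np.tan(np.radians(m['fovy'])/2)
    return f,m['cx'],m['cy'],np.array(m['R']),np.array(m['t'])
def ray(n,u,v):
    f,cx,cy,R,t=model(n); return -R.T@t, R.T@np.array([(u-cx)/f,(v-cy)/f,1])
def plane(n,u,v,z):
    o,d=ray(n,u,v); return o+d*(z-o[2])/d[2]
def proj(n,X):
    f,cx,cy,R,t=model(n); c=R@np.array(X)+t; return np.array([cx+f*c[0]/c[2],cy+f*c[1]/c[2]])
def tri(a,b):
    (o1,d1),(o2,d2)=ray('scene',*a),ray('top',*b)
    s=np.linalg.lstsq(np.c_[d1,-d2],o2-o1,rcond=None)[0]
    p,q=o1+s[0]*d1,o2+s[1]*d2; return (p+q)/2,np.linalg.norm(p-q)
def grab(n,name):
    im=cams.grab_frame(n)[:,:,::-1].copy(); cv2.imwrite(f'pics/{name}.png',im); return im
E
python3 - <<'E'
from h import *
grab('scene','s0');grab('top','t0')
for n in('scene','top'):
    m=model(n);print(n,m[0],m[1:3],-m[3].T@m[4],m[3].round(3).tolist())
s=telemetry.read_state();print(s)
E
```

```text
scene 562.2906457113334 (313.60134545846375, 249.19012546403647) [ 1.0610484  -0.30460063  0.57943213] [[0.529, 0.849, -0.009], [0.477, -0.306, -0.824], [-0.702, 0.431, -0.567]]
top 573.4892914829059 (329.57897305718996, 231.01876414460878) [0.36675546 0.04125408 0.97812612] [[0.014, -1.0, -0.008], [-0.988, -0.013, -0.154], [0.154, 0.01, -0.988]]
{'clock': 0.1, 'joints': array([ 5.52605747e+01,  3.02702550e+01,  8.21466144e+01, -1.85100413e-03,
        6.76891820e+01, -1.02266927e+01]), 'qd': array([ 0.03497074, -0.16060339, -0.13726918, -0.06670125,  0.02331239,
        0.00751874]), 'joint_torque': array([-8.55302333e-04, -4.43304133e+01, -1.78586143e+01, -2.68264284e-04,
        3.93436974e-03,  3.43493639e-05]), 'ee_pos': array([0.25892786, 0.56816431, 0.23048125]), 'tcp_rot': array([-89.98285521,   0.1046704 ,  65.4879874 ]), 'contact_force': array([ 0.20705638,  0.49990546, -0.37301987]), 'torque': array([0.0004963 , 0.01892735, 0.04593542]), 'grip_width': 0.9963260212279555}
```

View pics/s0.png

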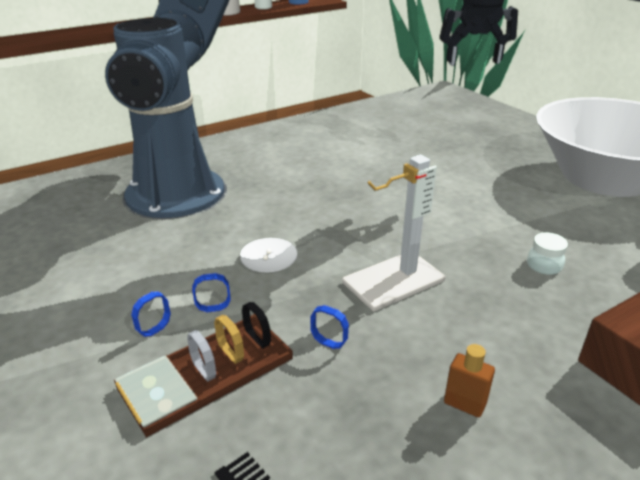

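View pics/t0.png

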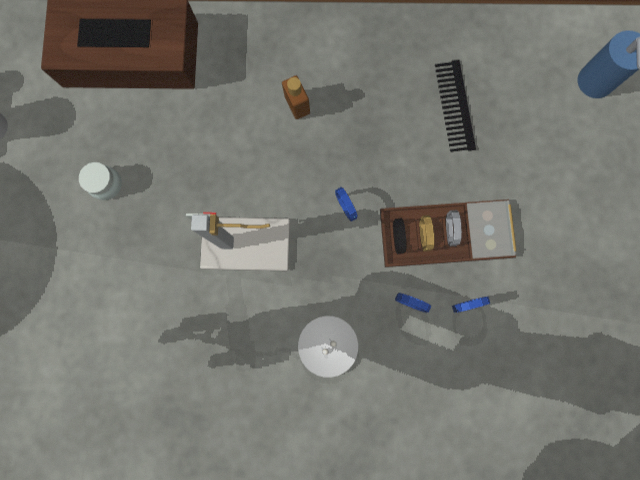

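The scene view shows the stand with its hook at about (378,186) and the silver bangle at about (202,357). In the top view the hook runs along (220..270,226) and the silver bangle is at about (453,229). The hook's y and the bangle's hole both run roughly along world y. I'll view an enlarged composite next.

Run:
```python
from h import *
s=cv2.imread('pics/s0.png');t=cv2.imread('pics/t0.png')
def c(im,u,v,w,h): return cv2.resize(im[v:v+h,u:u+w],(400,300),interpolation=cv2.INTER_CUBIC)
cv2.imwrite('pics/c1.png',np.vstack([np.hstack([c(s,360,150,80,60),c(t,190,195,100,75)]),np.hstack([c(s,180,300,100,75),c(t,380,190,100,75)])]))
for n,im,(u,v,w,h) in(('s',s,(360,150,80,60)),('t',t,(185,195,100,60))):
    hsv=cv2.cvtColor(im,cv2.COLOR_BGR2HSV); m=cv2.inRange(hsv,(14,110,60),(32,255,255)); k=np.zeros_like(m);k[v:v+h,u:u+w]=m[v:v+h,u:u+w]
    for x in range(u,u+w,2):
        r=np.flatnonzero(k[:,x])
        if len(r):print(n,x,r.min(),r.max(),end='; ')
    print()
```

```text
s 370 183 184; s 372 185 186; s 374 187 188; s 376 188 189; s 378 187 188; s 380 187 188; s 382 186 187; s 384 185 186; s 386 184 186; s 388 182 184; s 390 179 181; s 392 178 179; s 394 177 179; s 396 177 178; s 398 176 177; s 400 175 177; s 402 175 176; s 404 167 176; s 406 164 177; s 408 165 179; s 410 166 180; s 412 167 181; s 414 168 182; s 416 169 174; 
t 211 215 233; t 213 215 233; t 215 215 216; t 217 224 225; t 219 224 225; t 221 224 225; t 223 224 225; t 225 224 225; t 227 224 225; t 229 224 225; t 231 224 225; t 233 225 225; t 235 225 225; t 237 225 225; t 239 225 226; t 241 225 226; t 243 225 226; t 245 226 226; t 247 226 227; t 249 226 227; t 251 226 227; t 253 226 227; t 255 226 227; t 257 226 227; t 259 226 227; t 261 226 227; t 263 225 226; t 265 225 226; t 267 225 226; t 269 225 225;
```

View pics/c1.png

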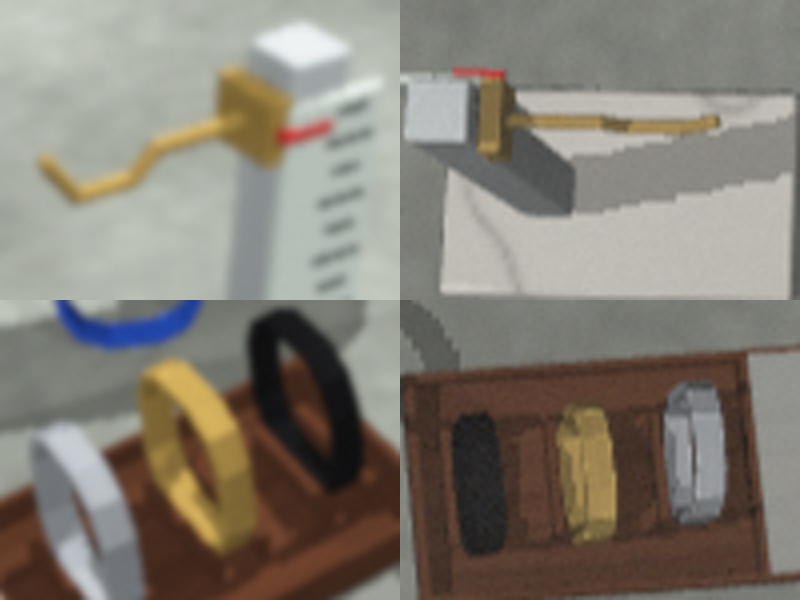

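Run:
```python
from h import *
P=lambda *a:print(*[np.round(x,4) for x in a])
print('hook');P(*tri((369.5,182.5),(270.5,225)))
for z,uv in((.198,(219,224.5)),(.198,(235,225)),(.19,(249,226.5)),(.19,(261,226.5)),(.19,(255,226.5))):P(plane('top',*uv,z))
for uv in((376,188.5),(386,185)):P(plane('scene',*uv,.19))
t=cv2.imread('pics/t0.png');hsv=cv2.cvtColor(t,cv2.COLOR_BGR2HSV)
# foot: bright, low saturation region
m=cv2.inRange(hsv,(0,0,170),(180,40,255))[205:285,195:300]
m=cv2.morphologyEx(m,cv2.MORPH_OPEN,np.ones((3,3)))
p=np.argwhere(m)[:,::-1].astype(np.float32)+[195,205]
b=cv2.boxPoints(cv2.minAreaRect(p.astype(np.float32)));print('foot')
for q in b:P(q,plane('top',*q,.012))
# tray brown
m=cv2.inRange(hsv,(0,60,20),(15,255,255))[190:280,370:530]
c=max(cv2.findContours(m,0,1)[0],key=cv2.contourArea)+[370,190]
print('tray');
for q in cv2.boxPoints(cv2.minAreaRect(c)):P(q,plane('top',*q,.016))
# silver
def silver(im,u,v,w,h):
    H=cv2.cvtColor(im,cv2.COLOR_BGR2HSV);k=cv2.inRange(H,(90,10,90),(135,90,255))
    o=np.zeros_like(k);o[v:v+h,u:u+w]=k[v:v+h,u:u+w]
    return max(cv2.findContours(o,0,1)[0],key=cv2.contourArea)
c=silver(t,440,204,27,48);print('silver',cv2.boundingRect(c),cv2.contourArea(c),cv2.minAreaRect(c))
for q in c[:,0][::3]:print(q,end='')
s=cv2.imread('pics/s0.png');c=silver(s,184,328,36,56);print(cv2.boundingRect(c),cv2.contourArea(c))
P(*tri((196.5,334),(457.5,228.5)));P(plane('top',457.5,228.5,.072))
```

```text
hook
[0.4962 0.133  0.2042] 0.0067
[0.4952 0.2021 0.198 ]
[0.4947 0.18   0.198 ]
[0.4942 0.1618 0.19  ]
[0.4944 0.145  0.19  ]
[0.4943 0.1534 0.19  ]
[0.4957 0.15   0.19  ]
[0.4951 0.1687 0.19  ]
foot
[192.7094 266.683 ] [0.4529 0.2818 0.012 ]
[195.0038 213.9132] [0.5437 0.2825 0.012 ]
[288.349  217.9717] [0.5386 0.1221 0.012 ]
[286.0547 270.7415] [0.4482 0.1236 0.012 ]
tray
[379.8667 208.3229] [ 0.5567 -0.0342  0.016 ]
[510.9408 198.8476] [ 0.576  -0.2579  0.016 ]
[515.1533 257.1214] [ 0.476  -0.2616  0.016 ]
[384.0793 266.5967] [ 0.457  -0.0413  0.016 ]
silver (446, 211, 15, 34) 178.5 ((453.8499450683594, 227.45001220703125), (33.37544631958008, 13.435029029846191), 81.8698959350586)
[451 211][450 213][452 215][451 218][448 216][447 217][446 220][447 223][449 225][451 225][451 222][450 219][453 219][453 222][456 223][455 226][454 227][457 228][454 230][454 233][455 236][456 239][456 242][455 244][454 244][457 243][459 240][460 237][460 234][460 231][460 228][460 225][459 222][459 219][459 216][457 214][456 212][455 212][454 215][453 212][451 214](188, 330, 27, 50) 702.0
[ 0.5149 -0.1523  0.072 ] 0.003
[ 0.5144 -0.1537  0.072 ]
```

The measured points agree: the bangle top triangulates to z = 0.072, and the seat is near (0.4945, 0.158, 0.190) from the foot, bend and step. Yaw is about +4.9° for the bangle and −1.7° for the hook. Moving over the bangle.

{"api": "drive_tool", "payload": {
  "series": [
    [0.0,0.0,0.06,0,0],
    [0.02,-0.055,0,-10,0],
    [0.02,-0.055,0,-10,0],
    [0.02,-0.055,0,-10,0],
    [0.02,-0.055,0,-10,0]
  ]
}}

```text
clock: 0.72
ee_pos: [0.3394, 0.3469, 0.2911]
tcp_rot: [-90.0, 0.0, 25.2]
contact_force: [0.7, -0.2, -1.1]
grip_width: 1.004
```

{"api": "drive_tool", "payload": {
  "series": [
    [0.02,-0.055,0,-10,0],
    [0.02,-0.055,0,-10,0],
    [0.02,-0.055,0,0,0],
    [0.02,-0.055,0,0,0],
    [0.02,-0.055,0,0,0]
  ]
}}

```text
clock: 1.35
ee_pos: [0.4394, 0.0719, 0.2912]
tcp_rot: [-90.0, 0.0, 5.5]
contact_force: [-0.2, -0.0, 0.0]
grip_width: 0.998
```

{"api": "drive_tool", "payload": {
  "series": [
    [0.02,-0.055,-0.02,0,0],
    [0.02,-0.055,-0.02,0,0],
    [0.02,-0.055,-0.02,0,0],
    [0.015,-0.055,-0.02,0,0],
    [0,0,-0.04,0,0]
  ]
}}

```text
clock: 1.98
ee_pos: [0.5173, -0.1517, 0.1714]
tcp_rot: [-90.3, -0.3, 5.2]
contact_force: [-0.3, 1.1, -0.3]
grip_width: 1.001
```

{"api": "drive_tool", "payload": {
  "series": [
    [0,0,0,0,0],
    [0,0,0,0,0]
  ]
}}

```text
clock: 2.22
ee_pos: [0.5144, -0.1459, 0.172]
tcp_rot: [-90.0, -0.0, 5.5]
contact_force: [-0.3, -0.3, -0.4]
grip_width: 1.0
```

{"api": "drive_tool", "payload": {
  "series": [
    [0,-0.007,-0.04,-0.5,0],
    [0,0,-0.04,0,0],
    [0,0,0,0,0],
    [0,0,0,0,0]
  ]
}}

```text
clock: 2.72
ee_pos: [0.5157, -0.1534, 0.0933]
tcp_rot: [-90.1, -0.2, 5.1]
contact_force: [1.2, -0.9, 1.0]
grip_width: 1.0
```

Run:
```python
from h import *
s=grab('scene','s1');t=grab('top','t1');print(telemetry.read_state()['ee_pos'])
def c(im,u,v,w,h): return cv2.resize(im[v:v+h,u:u+w],(400,300),interpolation=cv2.INTER_CUBIC)
cv2.imwrite('pics/c2.png',np.hstack([c(s,130,270,160,120),c(t,370,170,160,120)]))
```

```text
[ 0.51576537 -0.15370481  0.09354481]
```

View pics/c2.png

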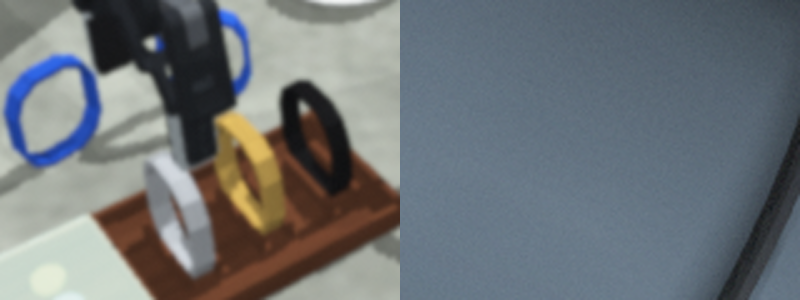

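Run:
```python
from h import *
for sx in(-.042,.042):
  for dy in(-.011,0,.011):print(sx,dy,(proj('scene',(.5157+sx,-.1537+dy+sx*.085,.1065))-[130,270])*2.5)
for X in((.515,-.153,.072),(.515+.028,-.153+.003,.039),(.515-.028,-.153-.003,.039)):print((proj('scene',X)-[130,270])*2.5)
```

```text
-0.042 -0.011 [96.41595461 77.2099552 ]
-0.042 0 [116.36896707  70.01873976]
-0.042 0.011 [136.0689637   62.91871312]
0.042 -0.011 [170.65585073 165.67255011]
0.042 0 [191.71770453 157.28678707]
0.042 0.011 [212.49093246 149.01594022]
[162.07916439 160.65108962]
[195.92940694 236.16963756]
[145.3123749  177.29554656]
```

The near finger's tip matches its predicted pixel, and the silver bangle stands between the jaws with no neighbour in the way. Descending and gripping.

{"api": "drive_tool", "payload": {
  "series": [
    [-0.001,0.001,-0.038,0,0],
    [0,0,-0.035,0,0],
    [0,0,0,0,0],
    [0,0,0,0,0]
  ]
}}

```text
clock: 3.32
ee_pos: [0.5144, -0.1529, 0.0199]
tcp_rot: [-90.1, -0.1, 5.0]
contact_force: [-0.2, 0.4, -0.2]
grip_width: 0.995
```

{"api": "drive_tool", "payload": {
  "series": [
    [0,0,0,0,255],
    [0,0,0,0,255],
    [0,0,0,0,255],
    [0,0,0,0,255],
    [0,0,0,0,255]
  ]
}}

```text
clock: 3.95
ee_pos: [0.5149, -0.1531, 0.0202]
tcp_rot: [-90.1, -0.2, 5.0]
contact_force: [0.8, 1.6, 5.7]
grip_width: 0.645
```

{"api": "drive_tool", "payload": {
  "series": [
    [0,0,0,0,255],
    [0,0,0,0,255]
  ]
}}

```text
clock: 4.2
ee_pos: [0.5149, -0.1531, 0.0202]
tcp_rot: [-90.1, -0.2, 5.0]
contact_force: [-0.1, 0.2, 6.8]
grip_width: 0.646
```

{"api": "drive_tool", "payload": {
  "series": [
    [0,0,0.02,0,255],
    [0,0,0.04,0,255],
    [0,0,0.05,0,255],
    [0,0,0.037,0,255],
    [0,0,0,-6.7,255]
  ]
}}

```text
clock: 4.82
ee_pos: [0.5151, -0.1533, 0.1693]
tcp_rot: [-90.2, -0.4, -1.9]
contact_force: [0.3, 0.7, -1.7]
grip_width: 0.645
```

{"api": "drive_tool", "payload": {
  "series": [
    [0,0,0,0,255],
    [-0.005,0.05,0,0,255],
    [-0.005,0.05,0,0,255],
    [-0.005,0.05,0,0,255],
    [-0.006,0.05,0,0,255]
  ]
}}

```text
clock: 5.45
ee_pos: [0.4914, 0.0491, 0.1648]
tcp_rot: [-90.0, 0.1, -1.6]
contact_force: [0.2, 0.2, -0.6]
grip_width: 0.645
```

{"api": "drive_tool", "payload": {
  "series": [
    [-0.001,0.03,0,0,255],
    [0,0,0,0,255],
    [0,0,0,0,255],
    [0,0,0,0,255]
  ]
}}

```text
clock: 5.95
ee_pos: [0.4914, 0.0766, 0.1652]
tcp_rot: [-90.0, 0.0, -1.8]
contact_force: [-0.1, 0.2, 0.3]
grip_width: 0.641
```

Run:
```python
from h import *
s=grab('scene','s2');t=grab('top','t2');st=telemetry.read_state();print(st['ee_pos'],st['tcp_rot'],st['contact_force'],st['grip_width'])
def c(im,u,v,w,h): return cv2.resize(im[v:v+h,u:u+w],(400,300),interpolation=cv2.INTER_CUBIC)
a=st['ee_pos']+[0,.001,.0188]
print(proj('scene',a),proj('scene',(.4945,.158,.19)))
cv2.imwrite('pics/c3.png',cv2.resize(s[110:260,300:500],(800,600),interpolation=cv2.INTER_CUBIC))
```

```text
[0.49144603 0.07663334 0.16522876] [-9.00050998e+01  6.63230915e-03 -1.79688804e+00] [ 0.2068318  -0.32613828 -0.46484808] 0.6414148139434216
[332.62288619 204.43462736] [379.89579976 186.72823437]
```

View pics/c3.png

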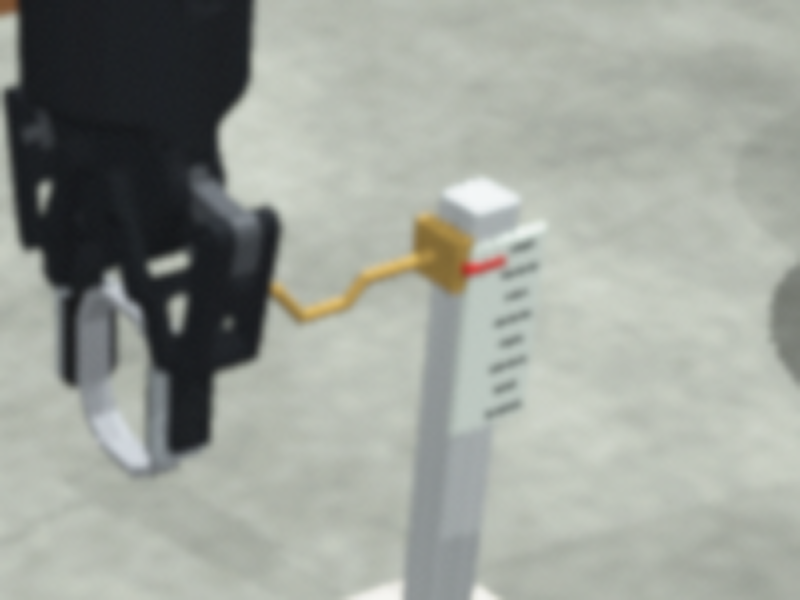

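The bangle sits squarely in the jaws, at crop (128,372) against (130,378) predicted. The hook is unloaded, with its tip to the right of the gripper. Raising slightly and threading along +y.

{"api": "drive_tool", "payload": {
  "series": [
    [0.003,0,0.003,0,255],
    [0,0.025,0,0,255],
    [0,0.025,0,0,255],
    [0,0.02,0,0,255],
    [0,0.01,0,0,255]
  ]
}}

```text
clock: 6.68
ee_pos: [0.4945, 0.1583, 0.1685]
tcp_rot: [-90.0, -0.0, -1.7]
contact_force: [-0.1, 0.9, -1.4]
grip_width: 0.641
```

{"api": "drive_tool", "payload": {
  "series": [
    [0,0,0,0,255],
    [0,0,0,0,255],
    [0,0,0,0,255]
  ]
}}

```text
clock: 7.05
ee_pos: [0.4943, 0.157, 0.1683]
tcp_rot: [-90.0, 0.0, -1.8]
contact_force: [-0.4, 0.5, -0.1]
grip_width: 0.646
```

Run:
```python
from h import *
s=grab('scene','s3');t=grab('top','t3');st=telemetry.read_state();print(st['ee_pos'],st['tcp_rot'],st['contact_force'],st['grip_width'])
cv2.imwrite('pics/c4.png',cv2.resize(s[110:260,300:500],(800,600),interpolation=cv2.INTER_CUBIC))
```

```text
[0.49431559 0.15716036 0.16830377] [-9.00066830e+01  4.21467919e-03 -1.75337478e+00] [-0.20039554  0.49707207 -0.70198045] 0.6492101305764082
```

View pics/c4.png

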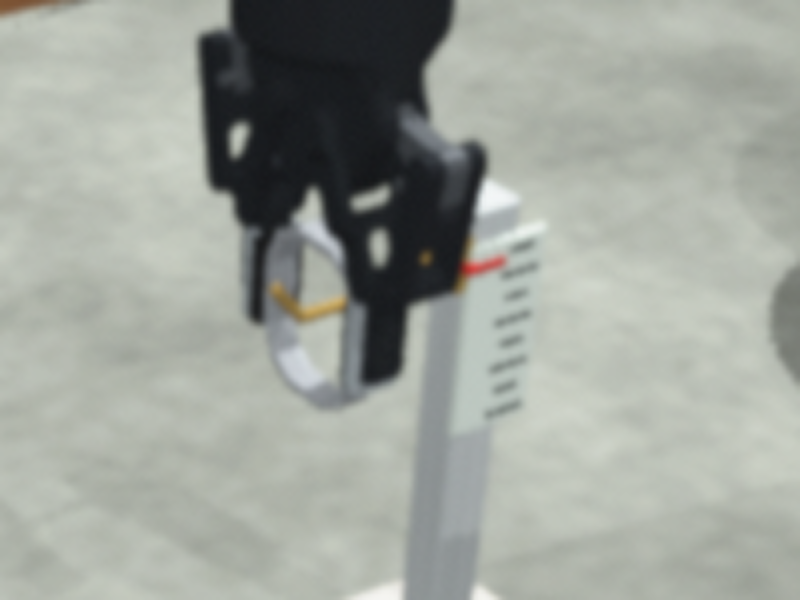

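The tip and seat are seen through the bangle's hole, at crop (275..345, 285..318), and the pointer is still at its unloaded height. Lowering gently.

{"api": "drive_tool", "payload": {
  "series": [
    [0,0,-0.006,0,255],
    [0,0,-0.006,0,255],
    [0,0,-0.006,0,255],
    [0,0,-0.003,0,255],
    [0,0,-0.002,0,255]
  ]
}}

```text
clock: 7.78
ee_pos: [0.4942, 0.1577, 0.145]
tcp_rot: [-90.0, 0.0, -1.7]
contact_force: [-0.9, 0.4, -0.2]
grip_width: 0.646
```

{"api": "drive_tool", "payload": {
  "series": [
    [0,0,-0.002,0,255],
    [0,0,-0.002,0,255],
    [0,0,-0.002,0,255],
    [0,0,-0.002,0,255],
    [0,0,-0.002,0,255]
  ]
}}

```text
clock: 8.4
ee_pos: [0.4944, 0.1577, 0.1353]
tcp_rot: [-90.0, -0.0, -1.7]
contact_force: [-0.3, -0.1, 0.6]
grip_width: 0.642
```

{"api": "drive_tool", "payload": {
  "series": [
    [0,0,-0.001,0,255],
    [0,0,0,0,255],
    [0,0,0,0,255],
    [0,0,0,0,255],
    [0,0,0,0,255]
  ]
}}

```text
clock: 9.02
ee_pos: [0.4943, 0.1577, 0.1344]
tcp_rot: [-90.0, -0.0, -1.7]
contact_force: [0.7, 0.4, 0.3]
grip_width: 0.643
```

```bash
cat >> h.py <<'E'
def pointer(im):
    H=cv2.cvtColor(im,cv2.COLOR_BGR2HSV);m=cv2.inRange(H,(0,120,100),(9,255,255))|cv2.inRange(H,(170,120,100),(180,255,255))
    p=np.argwhere(m[140:260,405:445])+[140,405]; return p.mean(0).round(2),len(p)
E
python3 - <<'E'
from h import *
s=grab('scene','s4');st=telemetry.read_state();print(st['ee_pos'],st['contact_force'],st['grip_width'])
for n in('s0','s3','s4'):print(n,pointer(cv2.imread(f'pics/{n}.png')))
print('px per mm',(proj('scene',(.51,.22,.18))-proj('scene',(.51,.22,.2)))/20)
cv2.imwrite('pics/c5.png',cv2.resize(s[110:260,300:500],(800,600),interpolation=cv2.INTER_CUBIC))
E
```

```text
[0.49430329 0.15766667 0.13436763] [-0.19169963  0.20162178  0.33676147] 0.6419988957299047
s0 (array([176.44, 418.94]), 18)
s3 (array([176.43, 418.43]), 21)
s4 (array([182.5 , 419.75]), 8)
px per mm [-0.06575986  0.60261957]
```

View pics/c5.png

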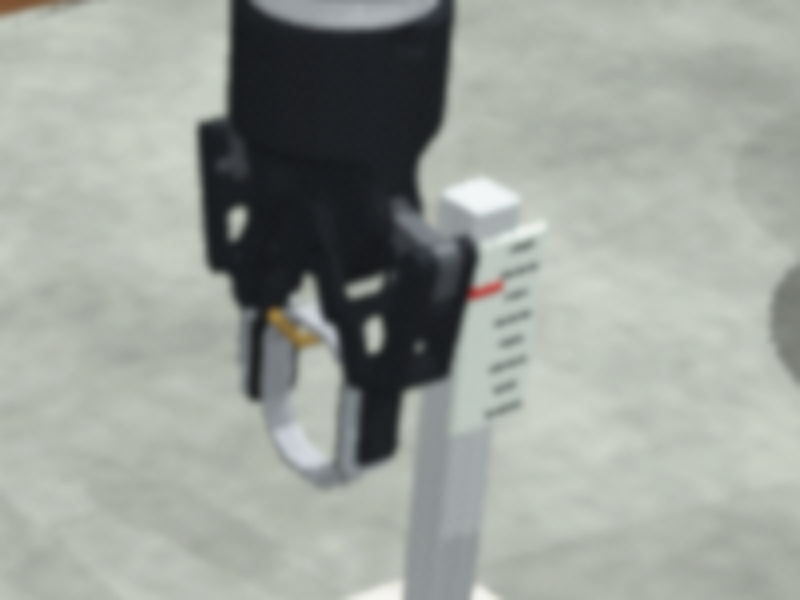

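The pointer shows a 10 mm dip, as intended. I'll go 3 mm lower, close to the expected equilibrium, then release.

{"api": "drive_tool", "payload": {
  "series": [
    [0,0,-0.0015,0,255],
    [0,0,-0.0015,0,255],
    [0,0,0,0,255],
    [0,0,0,0,255]
  ]
}}

```text
clock: 9.57
ee_pos: [0.4943, 0.1577, 0.1313]
tcp_rot: [-90.0, 0.0, -1.7]
contact_force: [-0.4, 1.0, 0.2]
grip_width: 0.646
```

{"api": "drive_tool", "payload": {
  "series": [
    [0,0,0,0,120],
    [0,0,0,0,60],
    [0,0,0,0,0],
    [0,0,0,0,0],
    [0,0,0,0,0]
  ]
}}

```text
clock: 10.2
ee_pos: [0.4942, 0.1576, 0.1313]
tcp_rot: [-90.0, 0.0, -1.7]
contact_force: [0.2, -0.2, 0.7]
grip_width: 1.0
```

{"api": "drive_tool", "payload": {
  "series": [
    [0,0,0,0,0],
    [0,0,0,0,0],
    [0,0,0,0,0],
    [0,0,0,0,0],
    [0,0,0,0,0]
  ]
}}

```text
clock: 10.82
ee_pos: [0.4943, 0.1577, 0.1313]
tcp_rot: [-90.0, 0.0, -1.7]
contact_force: [-0.1, -0.8, -0.1]
grip_width: 1.0
```

{"api": "drive_tool", "payload": {
  "series": [
    [0,0,0,0,0],
    [0,0,0,0,0],
    [0,0,0,0,0],
    [0,0,0,0,0],
    [0,0,0,0,0]
  ]
}}

```text
clock: 11.45
ee_pos: [0.4943, 0.1577, 0.1313]
tcp_rot: [-90.0, 0.0, -1.7]
contact_force: [0.3, -0.6, -0.1]
grip_width: 1.002
```

Run:
```python
from h import *
s=grab('scene','s5');st=telemetry.read_state();print(st['ee_pos'],st['contact_force'],st['grip_width'],pointer(s))
cv2.imwrite('pics/c6.png',cv2.resize(s[110:260,300:500],(800,600),interpolation=cv2.INTER_CUBIC))
```

```text
[0.49426285 0.1576502  0.13131639] [ 0.43271693 -0.15775703  0.83719724] 0.9998599918589937 (array([182.4, 421.4]), 5)
```

View pics/c6.png

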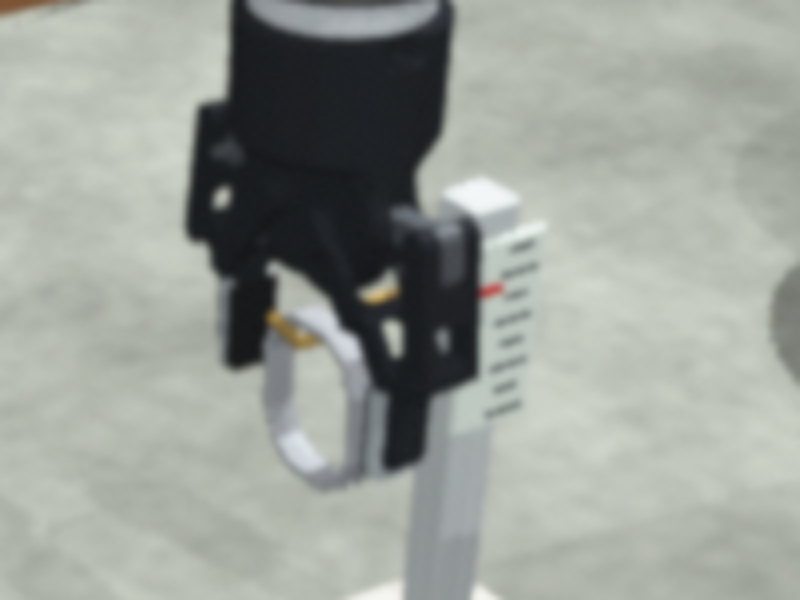

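The bangle hangs free between open fingers with a dip of about 10 mm. Retracting straight up, slowly at first.

{"api": "drive_tool", "payload": {
  "series": [
    [0,0,0.01,0,0],
    [0,0,0.015,0,0],
    [0,0,0.02,0,0],
    [0,0,0.03,0,0],
    [0,0,0.04,0,0]
  ]
}}

```text
clock: 12.12
ee_pos: [0.4937, 0.1576, 0.2478]
tcp_rot: [-90.0, 0.0, -1.7]
contact_force: [0.6, -0.4, -0.1]
grip_width: 1.0
```

{"api": "drive_tool", "payload": {
  "series": [
    [0,0,0.04,0,0],
    [0,-0.03,0.02,0,0],
    [0,0,0,0,0],
    [0,0,0,0,0],
    [0,0,0,0,0]
  ]
}}

```text
clock: 12.75
ee_pos: [0.4935, 0.1282, 0.3055]
tcp_rot: [-90.0, 0.1, -1.7]
contact_force: [0.2, 0.2, -0.6]
grip_width: 0.996
```

{"api": "drive_tool", "payload": {
  "series": [
    [0,0,0,0,0],
    [0,0,0,0,0],
    [0,0,0,0,0],
    [0,0,0,0,0],
    [0,0,0,0,0]
  ]
}}

```text
clock: 13.38
ee_pos: [0.4943, 0.1276, 0.3063]
tcp_rot: [-90.0, -0.0, -1.7]
contact_force: [0.9, -0.6, 0.2]
grip_width: 1.002
```

{"api": "drive_tool", "payload": {
  "series": [
    [0,0,0,0,0],
    [0,0,0,0,0],
    [0,0,0,0,0],
    [0,0,0,0,0],
    [0,0,0,0,0]
  ]
}}

```text
clock: 14.0
ee_pos: [0.4943, 0.1277, 0.3063]
tcp_rot: [-90.0, 0.0, -1.7]
contact_force: [-0.3, -0.6, 0.5]
grip_width: 1.002
```

Run:
```python
from h import *
P=[grab('scene',f's6{i}') for i in range(8)]
st=telemetry.read_state();print(st['clock'],st['ee_pos'],st['contact_force'],[pointer(s)[0].tolist() for s in P])
print('max diff in crop',[int(cv2.absdiff(cv2.GaussianBlur(P[0],(5,5),0),cv2.GaussianBlur(p,(5,5),0))[150:260,350:440].max()) for p in P[1:]])
cv2.imwrite('pics/c7.png',cv2.resize(P[-1][110:260,300:500],(800,600),interpolation=cv2.INTER_CUBIC))
```

```text
14.4 [0.49424984 0.12765957 0.30631949] [-0.38159778  0.88897496 -0.69158185] [[183.12, 418.12], [183.0, 418.27], [183.0, 418.27], [183.12, 418.12], [183.0, 418.27], [183.12, 418.12], [183.12, 418.12], [183.0, 418.27]]
max diff in crop [1, 1, 1, 1, 1, 1, 1]
```

View pics/c7.png

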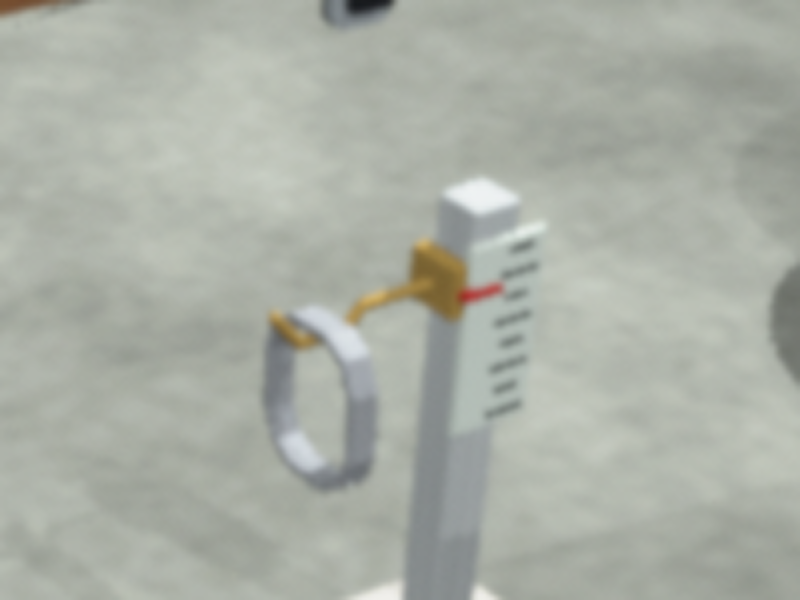

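The bangle hangs on the seat, with its top at crop (320,320). It is still, and the gripper is well clear above.

```bash
python3 -c "
from h import *
print(finish_job())"
```

```text
the job is handed in; nothing more can be done
None
```

The silver bangle is out of the tray and hanging still on the brass hook, and the job is handed in at about 14.4 s on the robot's clock.

- **Lowering:** I threaded the bangle over the hook tip and lowered it at 2 to 3 mm per row around and after contact. I stopped at about 13 mm of dip by the commanded lowering. The last pointer check before release, 3 mm higher, read about 10 mm. I then opened the gripper, waited and lifted straight up.
- **Final dip:** The scale pointer put the hanging dip at about 11 mm, within the expected 8 to 20 mm. It was well clear of the 40 mm stop in every picture I took. I took none during the bobbing just after release.
- **Stillness:** Eight frames over 0.4 s showed no motion, and the gripper was clear of everything.
- **Forces:** The highest reading was about 7 N, while gripping the bangle in its slot. It read within noise, about 1 N, during the hanging.
- **Measurement disagreement:** My estimates of the seat's y position differed by about 5 mm (0.155 to 0.160 m). I used 0.158, and the bangle seated properly.

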